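# Tip a specimen case out of a packed rack

### The job

Hook the round steel tab of the one round-marked specimen case and tip that case forward out of the tightly packed row until it leans by itself on the rack's sloping front apron. Let go of it there, then lift it out and stand it upright on the floor of the specimen tray. Leave the other cases standing where they are in the rack, and the two test bars in the tray where they lie.

Things in the scene. Friction and masses are not known exactly. Their poses are not given: they have to be found in the camera images.
- round_case_mid (a point): Centre (55 mm above the underside) of the round-marked specimen case: loose grey plastic box, 45 mm deep (its x), 34 mm wide (its y), 110 mm high (its z), 0.2 to 0.42 kg. Told from its four neighbours by the round steel tab on top and the round label on its front; at any of the five places of the row. Axes: z up along its height, -x out of its front, towards the robot.
- round_case_tab (a point): Centre of that case's round tab: upright steel disc, 20 mm across, 6 mm thick, faces to front and back, standing 20 mm above the case's top (point 10 mm above it); rear face flush with the case's back. Free space behind it. A pull of 1 to 2 N to the front from behind it turns the case about its lower front edge; past about 22 degrees it falls on onto the apron.
- rack: Fixed white sheet-metal rack, 186 mm wide. Origin on the table under the middle of the row; x to the back, y along the row, z up. Cases stand on its floor, 6 mm above the table, at 35 mm pitch with 1 mm gaps (fingers do not fit between), held by side cheeks and a back wall 64 mm high, 24 to 27 mm behind the origin.
- rack_apron (a point): Middle of the apron's upper edge. The apron is a sheet along the front of the rack, rising 55 mm from the floor's front edge (23.5 mm before the row's middle) and leaning outwards 32 degrees from vertical. A tipped case lies with its front flat on it, tilted about 32 degrees, foot in the corner at its root, upper half free in front of its neighbours. Axes as the rack.
- plain_1: One of the four plain specimen cases in the row: same 45 x 34 x 110 mm grey box, but with a square 12 mm wide, 6 mm thick steel tab (18 mm high) and a rectangular label on its front. Loose. Origin at the centre of its underside, z up, -x is its front.
- plain_2: One of the four plain specimen cases in the row: same 45 x 34 x 110 mm grey box, but with a square 12 mm wide, 6 mm thick steel tab (18 mm high) and a rectangular label on its front. Loose. Origin at the centre of its underside, z up, -x is its front.
- plain_3: One of the four plain specimen cases in the row: same 45 x 34 x 110 mm grey box, but with a square 12 mm wide, 6 mm thick steel tab (18 mm high) and a rectangular label on its front. Loose. Origin at the centre of its underside, z up, -x is its front.
- plain_4: One of the four plain specimen cases in the row: same 45 x 34 x 110 mm grey box, but with a square 12 mm wide, 6 mm thick steel tab (18 mm high) and a rectangular label on its front. Loose. Origin at the centre of its underside, z up, -x is its front.
- tray: Fixed shallow open tray, 136 mm (x) x 210 mm (y), rim 18 mm high, walls 2 mm. Origin at the centre of its underside; its floor is 2 mm above the table.
- tray_free (a point): Centre of the free part of the tray's floor, on the floor, 30 mm from the tray's middle towards its -y end; about 130 mm (x) x 140 mm (y) round it is free. Axes as the tray.
- bar_1: Steel impact-test bar, 10 x 55 x 10 mm, lying along the tray's y near the tray's +y end. Loose; origin at the centre of its underside.
- bar_2: Steel impact-test bar, 10 x 55 x 10 mm, lying along the tray's y near the tray's +y end. Loose; origin at the centre of its underside.
- round_case: The round-marked case again, with its origin at the centre of its underside, axes as above.
Not all that is in view belongs to the job. What is shaped like the round_case but orange or red is not meant.

How it is judged:
By the outcome, as a careful person would: the job done as asked, in the order asked, and still so for the second after the job is handed in, with the robot touching nothing.
It also fails if it takes over 48 s, if anything falls off the work surface, if the arm or the gripper's body presses on something with over 40 N, if the wrist force passes 120 N, or if a joint passes its speed limit or range.

### The arm

A 6-joint arm with a two-finger parallel gripper is mounted at the origin on a cart in front of the work surface, level with it; the furniture and walls round the work are solid. World frame = base frame: x ahead of the robot, y to its left, z up, the work surface at z = 0. Lengths are in mm, angles in rad, forces in N, time in s.
With the tool pointing down it reaches from about 350 to 975 mm from the base axis. Payload 4.9 kg.
Tool frame: the origin (TCP) lies midway between the tips of the shut fingers; the grasp point (between the pads) lies 19 mm behind it (arm.hold_point_z is the z of the grasp point in the tool frame, in mm); z points along the fingers, y is the line along which they close (so a half turn about z gives the same grasp; the last joint's range is limited). The gripper opens to 85 mm and grips with 20 to 120 N. Pads are 22 mm wide; open, the fingers measure 114 mm over their backs; the gripper's body (76 mm by 85 mm) begins 54 mm behind the grasp point. The pads swing forward as they close: fully open they stand 13 mm farther back than shut.
Start: joints at [-1.357, 0.053, 1.613, -0, 1.476, -0.119], TCP at [204.176, -590.689, 231.304] pointing down, gripper open.
Joint ranges: [-3.01, 3.01], [-1.01, 2.22], [0.06, 2.58], [-1.02, 4.17], [0.09, 2.62], [-3.14, 3.14]. Speed limits (rad/s): [2.57, 2.57, 3.14, 3.14, 3.14, 3.14].

### API

Orientations are given as a rotation vector (axis times angle).
In Python, from workcell import get_obs, optics, arm gives the robot as it stands. The module is installed in compiled form; this text tells all that it offers.
- The arm moves only by the tool step_arm, never from a script. Its argument "steps" is one flat list of numbers, 7 for each row, row after row: the turn, a rotation vector about the tool's x, y, z in degrees, then the shift along the tool's x, y, z in units of 40 mm (1.0 is 40 mm), then the gripper's target within -1 to 1 (shut at 1, half-way at 0, fully open at -1). A call has 1 to 12 rows; each row shifts and turns the commanded pose from where the row before left it, along the tool's axes as they then stand; what a row does not reach is not made up. A row lasts 1/10 s, in which the tool goes at most 50 mm and 8.59 degrees, less where a joint would pass 70% of its speed; a pose out of reach is approached as far as the arm can. A call is refused whole if a number of a shift passes 1 or a number of a turn 8.59, either way. A call with a gripper value outside its range is refused whole. The fingers move at their own pace and stop on an object; "grip_force" is the grip in N (left out, the last holds). Time passes only in rows, so rows that do not move let the fingers close. It gives the time, the measured TCP pose, the force, the opening and the grip force at its end, in the units of the state.
- get_obs(): the state, without advancing time (a new reading comes with each control period).
- optics.read_camera(name): name is "scene" or "side" or "wrist"; returns (picture, depth): 420x560x3 uint8, red, green, blue; 420x560 float32, mm along the optical axis (not along the pixel's ray), 0 where there is no reading.
- optics.calibration(name): a dict with "fx", "fy", "cx", "cy" (pixels), "pose" (4x4, takes a point from camera to world coordinates); the wrist camera has in their place "mount" (4x4, takes a point from camera to tool coordinates, whose origin is the TCP and whose axes are the flange's). Camera axes: x right, y up, looking along -z (the intrinsics and any distortion apply to the point x, -y, -z); pixel columns grow to the right and rows downward; lengths in mm; the calibration is good to about 2 mm. A picture is of the moment at which its call begins: read the wrist's pose just before it. calibration takes no time and is no camera call.
- arm.hand_in(): hands the job in; it is judged then, once.
The state is a dict: "clock": time; "q": joint angles; "dq": joint speeds; "joint_efforts": joint torques, N m; "ee_pos": TCP position; "eef_rot": TCP orientation; "force": force on the tool from outside, world axes, zero at the start; "moment": the same for the moment, N m; "finger_gap": finger opening in mm; "grip_force": force on a finger pad.
Only numpy, scipy, OpenCV 4.12 (cv2) and the standard library are available. Lean on these libraries where they do the work, as an engineer would, in place of code of your own. Each camera call takes 0.05 s, during which the arm holds its last target. There are 200 camera calls.

## Working session

There is one attempt and no reset: what is moved stays moved. The work goes in short steps, Python scripts to look and compute and a tool call to move; the robot and the scene stay as the last step left them, time stands still between calls to the robot, and variables do not carry over. Pictures are saved under pics/ and viewed, at most 12 in all, crops included, and the job is handed in when it is done.

Besides the shell and the picture viewer there is one more tool, called after "Request:" in YAML: its name, and indented under it one key for each argument. step_arm: Moves the arm, as the interface text tells. Its arguments: {"type":"object","properties":{"steps":{"type":"array","items":{"type":"number"}},"grip_force":{"type":"number"}},"required":["steps"]}

```bash
mkdir -p pics
cat > h.py <<'E'
import numpy as np, cv2
from workcell import get_obs, optics, arm
from scipy.spatial.transform import Rotation as R
def shot(name):
    o=get_obs(); p,d=optics.read_camera(name); c=optics.calibration(name)
    if name=="wrist":
        T=np.eye(4);T[:3,:3]=R.from_rotvec(o["eef_rot"]).as_matrix();T[:3,3]=o["ee_pos"];c["pose"]=T@c["mount"]
    np.savez(f"{name}.npz",p=p,d=d,K=[c["fx"],c["fy"],c["cx"],c["cy"]],T=c["pose"]); return p,d,c
def cloud(name):
    z=np.load(name+".npz");fx,fy,cx,cy=z["K"];d=z["d"]
    v,u=np.mgrid[:d.shape[0],:d.shape[1]]
    P=np.stack([(u-cx)/fx*d,-(v-cy)/fy*d,-d],-1)
    W=P@z["T"][:3,:3].T+z["T"][:3,3]; W[d==0]=np.nan
    return z["p"],W
E
python3 - <<'E'
from h import *
a=shot("scene");b=shot("side")
print({k:v for k,v in a[2].items()}, b[2]); print(get_obs())
im=np.hstack([a[0],b[0]])
cv2.imwrite("pics/a.png",a[0][...,::-1]);cv2.imwrite("pics/b.png",b[0][...,::-1])
E
```

```text
{'fx': 429.90466387526715, 'fy': 429.90466387526715, 'cx': 280.19844700539164, 'cy': 213.7788394594503, 'pose': array([[ 4.59226706e-01,  4.23489307e-01, -7.80876200e-01,
        -1.64083772e+02],
       [-8.87981381e-01,  1.94607151e-01, -4.16673882e-01,
        -3.52469113e+02],
       [-2.44928404e-02,  8.84751301e-01,  4.65419420e-01,
         5.35841935e+02],
       [ 0.00000000e+00,  0.00000000e+00,  0.00000000e+00,
         1.00000000e+00]])} {'fx': 440.3409282843771, 'fy': 440.3409282843771, 'cx': 284.5268630985715, 'cy': 207.4227438227543, 'pose': array([[-9.89560387e-01,  8.88397618e-02, -1.13480120e-01,
         4.42588557e+02],
       [-1.43911007e-01, -5.66846559e-01,  8.11156336e-01,
         9.84380963e+02],
       [ 7.73712012e-03,  8.19019216e-01,  5.73713920e-01,
         7.66232894e+02],
       [ 0.00000000e+00,  0.00000000e+00,  0.00000000e+00,
         1.00000000e+00]])}
{'clock': 0.1, 'q': array([-1.35698730e+00,  5.32870108e-02,  1.61413279e+00, -1.14255242e-06,
        1.47598949e+00, -1.19002411e-01]), 'dq': array([-0.00029951, -0.00070066, -0.00399059, -0.00022089, -0.00048937,
        0.00010395]), 'joint_efforts': array([ 3.90517507e-04, -3.94907212e+01, -3.71364212e+01, -7.72772592e-05,
        3.91459369e-03, -9.33416970e-06]), 'ee_pos': array([ 204.06951546, -590.16368487,  230.20260146]), 'eef_rot': array([-3.09640671e+00, -5.20069229e-01,  1.36923653e-04]), 'force': array([ 0.89950774, -0.31923404, -0.23468824]), 'moment': array([ 0.0092995 , -0.0022756 , -0.00963096]), 'grip_force': 0.0, 'finger_gap': 85.13531417483087}
```

View pics/a.png

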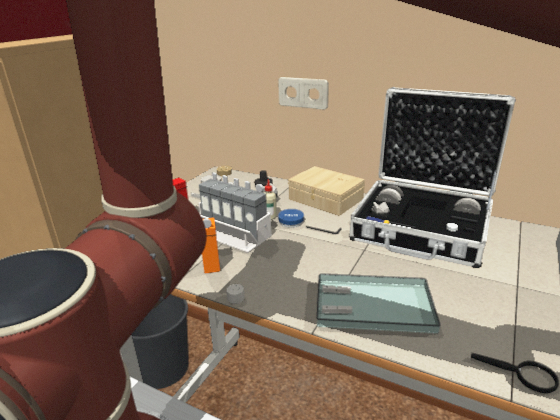

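View pics/b.png

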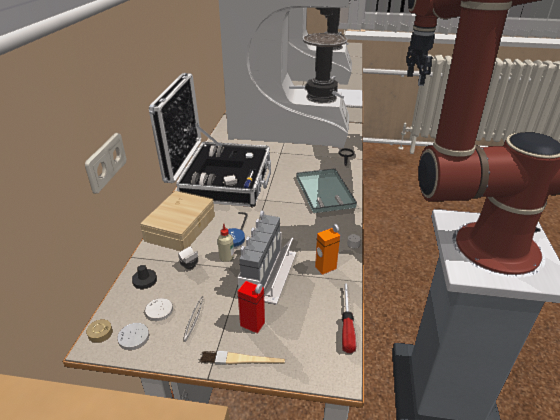

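The scene view shows the grey row at (200–268, 180–240), with an orange look-alike at (211,247), a red one at (180,190) and the tray at (375,302). In the side view the row is at (262,250), orange at (327,250) and red at (252,307). I'll crop the row next.

Run:
```python
from h import *
p,W=cloud("scene"); q,V=cloud("side")
a=cv2.resize(p[160:255,185:285],(790,750),interpolation=cv2.INTER_CUBIC)[:590]
b=cv2.resize(q[205:305,230:310],(472,590),interpolation=cv2.INTER_CUBIC)
a=cv2.resize(p[160:255,185:285],None,fx=3.2,fy=6.2,interpolation=cv2.INTER_CUBIC) if 0 else cv2.resize(p[160:250,190:275],(420,445),interpolation=cv2.INTER_CUBIC)
b=cv2.resize(q[205:305,230:310],(356,445),interpolation=cv2.INTER_CUBIC)
cv2.imwrite("pics/c.png",np.hstack([a,b])[...,::-1])
def rng(M,n):
    m=M&np.isfinite(W[...,0] if n=='s' else V[...,0]); X=(W if n=='s' else V)[m]
    print(n,m.sum(),np.percentile(X,[2,50,98],axis=0).round().tolist())
f=lambda P:P.astype(int)
for n,im,C in(('s',p,W),('d',q,V)):
    r,g,bb=[im[...,i].astype(int) for i in range(3)]
    z=C[...,2]
    rng((r>200)&(g>60)&(g<140)&(bb<60)&(z>5)&(z<150),n)
    rng((r>180)&(g<40)&(bb<40)&(z>5)&(z<150),n)
# row tops in side view & scene view
for n,C in(('s',W),('d',V)):
    x,y,z=C[...,0],C[...,1],C[...,2]
    print(n,'tray px' , )
for u,v in[(318,276),(431,278),(437,327),(317,324),(320,290),(351,291),(322,310),(353,311)]: print('s',u,v,W[v,u].round())
for u,v in[(297,174),(338,171),(355,205),(318,210)]: print('d',u,v,V[v,u].round())
for u,v in[(275,220),(262,240),(250,262),(295,243),(271,297)]: print('d',u,v,V[v,u].round())
for u,v in[(205,185),(265,215),(202,227),(262,247)]: print('s',u,v,W[v,u].round())
```

```text
s 436 [[426.0, 126.0, 6.0], [437.0, 136.0, 47.0], [459.0, 149.0, 108.0]]
s 11 [[587.0, 336.0, 107.0], [595.0, 343.0, 108.0], [607.0, 356.0, 110.0]]
d 138 [[431.0, 136.0, 109.0], [456.0, 156.0, 112.0], [509.0, 176.0, 114.0]]
d 170 [[583.0, 341.0, 110.0], [604.0, 359.0, 112.0], [621.0, 377.0, 115.0]]
s tray px
d tray px
s 318 276 [521. -73.  -1.]
s 431 278 [ 612. -285.    1.]
s 437 327 [ 454. -322.   14.]
s 317 324 [ 381. -130.    4.]
s 320 290 [474. -97.   3.]
s 351 291 [ 499. -153.    2.]
s 322 310 [ 415. -125.    8.]
s 353 311 [ 445. -175.    2.]
d 297 174 [ 577. -270.   19.]
d 338 171 [ 444. -343.    1.]
d 355 205 [ 384. -130.   11.]
d 318 210 [492. -87.  10.]
d 275 220 [586. 127. 119.]
d 262 240 [603. 209. 121.]
d 250 262 [617. 279. 113.]
d 295 243 [541.  66.   2.]
d 271 297 [571. 276.   7.]
s 205 185 [598. 259. 115.]
s 265 215 [607. 100.  64.]
s 202 227 [237. -17. 250.]
s 262 247 [572.  91.  -2.]
```

View pics/c.png

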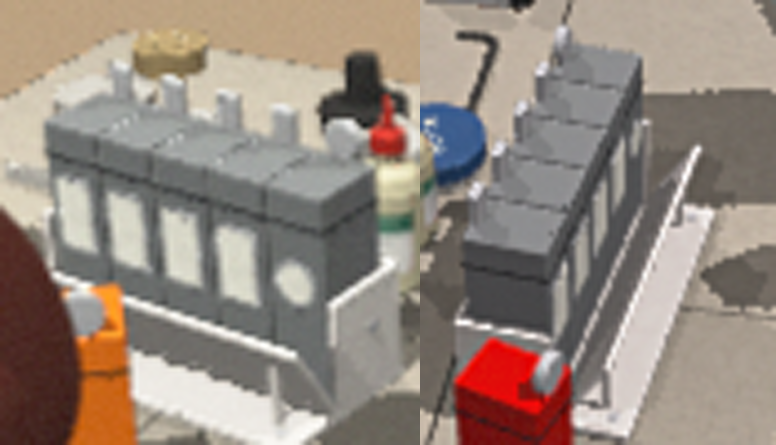

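Candidates in the scene view: round-marked grey case at the row's right (-y) end, with tab at (260,188) and round label at (249,217); four plain grey cases at (200–240, 205); orange at (211,247); red at (180,190). I choose the grey end case, and the crop confirms its round tab and label.

Run:
```python
from h import *
p,W=cloud("scene"); q,V=cloud("side")
for n,im,C in(('s',p,W),('d',q,V)):
    x,y,z=[C[...,i] for i in range(3)]; r=im.astype(int)
    m=(z>108)&(z<124)&(x>540)&(x<680)&(y>60)&(y<310)&(np.ptp(r,-1)<30)
    X=C[m]; print(n,len(X),np.median(X[:,2]),cv2.minAreaRect(X[:,:2].astype(np.float32)),cv2.boxPoints(cv2.minAreaRect(X[:,:2].astype(np.float32))).round().tolist())
    m=(z>124)&(z<150)&(x>540)&(x<690)&(y>60)&(y<310)&(np.ptp(r,-1)<40)
    k,l,s,c=cv2.connectedComponentsWithStats(m.astype(np.uint8))
    for i in range(1,k): 
        if s[i,4]>3: print('tab',c[i].round(1),s[i,4],np.median(C[l==i],0).round(1),C[l==i].min(0).round(),C[l==i].max(0).round())
    m=(z>12)&(z<24)&(x>350)&(x<650)&(y>-350)&(y<-50)
    X=C[m]; print('rim',len(X),cv2.minAreaRect(X[:,:2].astype(np.float32)),cv2.boxPoints(cv2.minAreaRect(X[:,:2].astype(np.float32))).round().tolist())
    g=m&0
cv2.imwrite("pics/d.png",np.hstack([cv2.resize(p[265:335,305:445],(400,200),interpolation=2),cv2.resize(q[160:220,285:365],(300,200),interpolation=2)])[...,::-1])
```

```text
s 801 115.57108677550684 ((608.9898071289062, 189.79293823242188), (174.8759307861328, 48.15298843383789), 83.26270294189453) [[575.0, 106.0], [623.0, 100.0], [643.0, 274.0], [595.0, 279.0]]
tab [214.1 174.1] 20 [635.6 257.8 130.2] [633. 250. 126.] [640. 264. 134.]
tab [225.  177.1] 22 [630.4 220.6 130.8] [627. 217. 125.] [634. 228. 135.]
tab [236. 180.] 23 [627.3 187.4 129.9] [624. 181. 124.] [630. 193. 135.]
tab [247.4 183.2] 26 [622.4 152.6 129.7] [620. 147. 124.] [626. 161. 135.]
tab [259.4 186.4] 37 [618.  117.  129.3] [615. 109. 124.] [622. 127. 136.]
rim 1125 ((479.72662353515625, -203.96163940429688), (142.4994354248047, 213.3017120361328), 20.98918914794922) [[375.0, -130.0], [451.0, -329.0], [584.0, -278.0], [508.0, -79.0]]
d 1005 118.23628321367573 ((609.4058837890625, 194.32806396484375), (177.11740112304688, 46.09567642211914), 82.64412689208984) [[575.0, 109.0], [621.0, 104.0], [644.0, 279.0], [598.0, 285.0]]
tab [261.4 213.9] 25 [619.8 125.4 133. ] [617. 115. 125.] [624. 132. 138.]
tab [257. 222.] 19 [624.1 158.8 134.1] [622. 151. 125.] [627. 163. 138.]
tab [252.4 230.5] 20 [628.9 194.  132.1] [626. 186. 126.] [632. 197. 138.]
tab [247.4 239.9] 25 [633.  229.5 132.7] [630. 221. 125.] [636. 233. 138.]
tab [242.4 249.3] 28 [636.6 261.5 132.7] [634. 252. 124.] [640. 267. 137.]
rim 424 ((481.58349609375, -201.74526977539062), (138.12753295898438, 218.78390502929688), 21.241390228271484) [[378.0, -125.0], [457.0, -329.0], [586.0, -279.0], [506.0, -75.0]]
```

View pics/d.png

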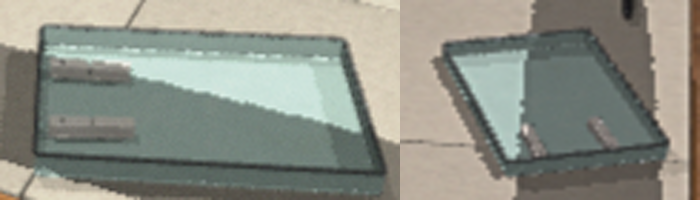

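The bars lie at the tray's +y end and the rest of its floor is free. Round tab is at about (620,120), row yaw −7.1°, tray centre (481,−203) with yaw 21°.

```bash
cat >> h.py <<'E'
def Rt(yaw,tilt=0):  # tilt: hand leans toward -x (robot side), fingers point ahead
    c,s=np.cos(np.radians(yaw)),np.sin(np.radians(yaw)); t=np.radians(tilt)
    Rz=np.array([[c,s,0],[s,-c,0],[0,0,-1]])
    return Rz@R.from_euler('y',t).as_matrix()
YAW=-7.1; cx=np.array([np.cos(np.radians(YAW)),np.sin(np.radians(YAW)),0]); C=np.array([600.5,121.5,0])
def case(x,z): return C+cx*x+np.array([0,0,z])   # rack-x offset in the round case's plane
def plan(P,Rg):
    o=get_obs(); R0=R.from_rotvec(o["eef_rot"]).as_matrix(); d=np.array(P)-o["ee_pos"]
    print("t",round(o["clock"],2),"dist",np.linalg.norm(d).round(1),"target",np.round(P,1),"shift at start axes /40:",(R0.T@d/40).round(3),"in goal axes:",(Rg.T@d/40).round(3),"turn",np.degrees(R.from_matrix(R0.T@Rg).as_rotvec()).round(2))
E
python3 - <<'E'
from h import *
plan(case(50,190),Rt(YAW)); print(Rt(0,32)[:,2],optics.calibration("wrist")["mount"].round(2), arm.hold_point_z)
P=np.vstack([cloud(n)[1].reshape(-1,3) for n in("scene","side")]);P=P[np.isfinite(P[:,0])&(P[:,2]>90)]
a=np.array([204,-590]);b=np.array([650,116]);u=(b-a)/np.linalg.norm(b-a);r=P[:,:2]-a
s=r@u;e=np.abs(r@np.array([-u[1],u[0]]));m=(e<110)&(s>150)&(s<950)
for k in range(150,950,50):
    q=P[m&(s>=k)&(s<k+50)]
    if len(q)>3: print(k,len(q),q.mean(0).round(),q[:,2].max().round())
E
```

```text
t 0.1 dist 835.6 target [650.1 115.3 190. ] shift at start axes /40: [ 16.301 -13.024   1.032] in goal axes: [  8.886 -18.88    1.005] turn [-1.000e-01  1.000e-02  2.617e+01]
[ 0.52991926  0.         -0.8480481 ] [[-0.0000e+00  9.6000e-01  2.7000e-01  6.8690e+01]
 [ 1.0000e+00  0.0000e+00  0.0000e+00 -1.1000e-01]
 [ 0.0000e+00  2.7000e-01 -9.6000e-01 -1.4184e+02]
 [ 0.0000e+00  0.0000e+00  0.0000e+00  1.0000e+00]] -18.700000000000003
150 66 [ 208. -399.  524.] 543.0
750 158 [585. 110. 105.] 120.0
800 776 [598. 137. 114.] 138.0
850 823 [611. 189. 114.] 138.0
900 458 [624. 237. 119.] 138.0
```

Request:
step_arm:
  steps: [0, 0, 6.5, 0, 0, 0, 1, 0, 0, 6.5, 0, 0, 0, 1, 0, 0, 6.5, 0, 0, 0, 1, 0, 0, 6.5, 0, 0, 0, 1, 0, 0, 0, 0.44, -0.94, 0, 1, 0, 0, 0, 0.44, -0.94, 0, 1, 0, 0, 0, 0.44, -0.94, 0, 1, 0, 0, 0, 0.44, -0.94, 0, 1, 0, 0, 0, 0.44, -0.94, 0, 1, 0, 0, 0, 0.44, -0.94, 0, 1, 0, 0, 0, 0.44, -0.94, 0, 1, 0, 0, 0, 0.44, -0.94, 0, 1]

```text
clock: 1.3
ee_pos: [380.7, -307.4, 230.9]
eef_rot: [-3.135, 0.19, 0.0]
force: [0.4, -0.7, 0.0]
finger_gap: -0.2
grip_force: 0.0
```

Request:
step_arm:
  steps: [0, 0, 0, 0.44, -0.94, 0, 1, 0, 0, 0, 0.44, -0.94, 0, 1, 0, 0, 0, 0.44, -0.94, 0, 1, 0, 0, 0, 0.44, -0.94, 0, 1, 0, 0, 0, 0.44, -0.94, 0, 1, 0, 0, 0, 0.44, -0.94, 0, 1, 0, 0, 0, 0.44, -0.94, 0, 1, 0, 0, 0, 0.44, -0.94, 0, 1, 0, 0, 0, 0.44, -0.94, 0, 1, 0, 0, 0, 0.44, -0.94, 0, 1, 0, 0, 0, 0.44, -0.94, 0, 1, 0, 0, 0, 0, 0, 0, 1]

```text
clock: 2.5
ee_pos: [623.4, 81.9, 230.2]
eef_rot: [-3.135, 0.183, 0.002]
force: [-1.0, -0.2, -0.3]
finger_gap: 0.2
grip_force: 0.0
```

Run:
```python
from h import *
p,d,c=shot("wrist"); cv2.imwrite("pics/w1.png",p[...,::-1])
plan(case(50,190),Rt(YAW)); print(get_obs()["force"],get_obs()["finger_gap"])
p,W=cloud("wrist");x,y,z=[W[...,i] for i in range(3)]
m=(z>124)&(z<145);k,l,s,cc=cv2.connectedComponentsWithStats(m.astype(np.uint8))
for i in range(1,k):
    if s[i,4]>60: print(cc[i].round(),s[i,4],np.median(W[l==i],0).round(1),W[l==i].min(0).round(),W[l==i].max(0).round())
```

```text
t 2.55 dist 60.2 target [650.1 115.3 190. ] shift at start axes /40: [ 0.583 -0.958  1.003] in goal axes: [ 0.575 -0.961  1.005] turn [0.02 0.1  0.35]
[-0.69432478 -0.65130537  0.65887812] -0.08725627474516595
[ 49. 218.] 222 [638.3 257.8 132.4] [634. 253. 124.] [641. 266. 135.]
[ 95. 219.] 212 [633.9 223.3 132.5] [630. 218. 124.] [637. 231. 135.]
[141. 219.] 204 [629.8 189.1 132.7] [625. 184. 124.] [632. 196. 135.]
[187. 219.] 185 [625.7 154.9 132.7] [621. 149. 124.] [628. 162. 135.]
[233. 219.] 274 [621.4 120.1 132.4] [616. 111. 124.] [624. 131. 136.]
```

View pics/w1.png

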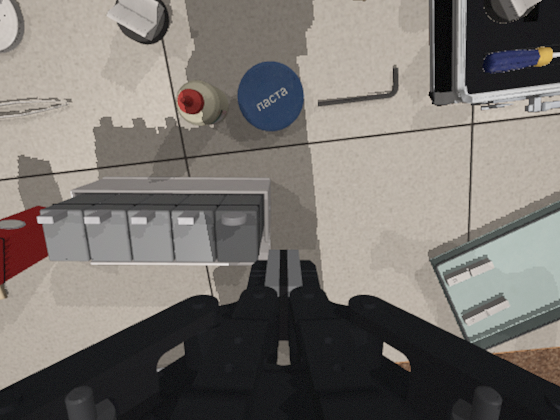

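The wrist view shows the round tab at (233,218), rightmost in the row, with free floor behind it. Moving the shut fingers behind it.

Request:
step_arm:
  steps: [0, 0, 0.3, 0.37, -0.94, 0, 1, 0, 0, 0, 0, 0, 0.8, 1, 0, 0, 0, 0, 0, 0.8, 1, 0, 0, 0, 0, 0, 0.6, 1, 0, 0, 0, 0, 0, 0.48, 1, 0, 0, 0, 0, 0, 0, 1, 0, 0, 0, 0, 0, 0, 1]

```text
clock: 3.25
ee_pos: [641.2, 112.8, 124.1]
eef_rot: [3.135, -0.2, -0.001]
force: [-0.6, 0.6, 0.3]
finger_gap: 0.3
grip_force: 0.0
```

```bash
sed -i 's/600.5,121.5,0/601,122.6,0/' h.py
python3 - <<'E'
from h import *
p,d,c=shot("side"); cv2.imwrite("pics/s2.png",cv2.resize(p[170:290,210:350],(560,480),interpolation=2)[...,::-1])
plan(case(42,123),Rt(YAW)); print(get_obs()["force"])
E
```

```text
t 3.3 dist 5.0 target [642.7 117.4 123. ] shift at start axes /40: [ 0.001 -0.111  0.06 ] in goal axes: [ 0.002 -0.111  0.06 ] turn [-0.01 -0.09 -0.18]
[-0.15117346 -0.17275001  2.02514977]
```

View pics/s2.png

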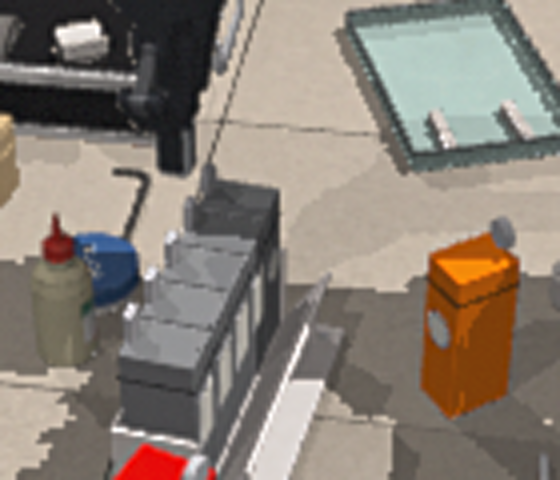

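Run:
```python
from h import *
z=np.load("side.npz");T=np.linalg.inv(z["T"]);fx,fy,cx_,cy_=z["K"]
for P in([641,113,124],[641,113,200],[620.5,120.3,126]):
    q=T[:3,:3]@P+T[:3,3]; u,v=cx_+fx*q[0]/-q[2],cy_-fy*q[1]/-q[2]; print(P,u,v,-q[2],z["d"][int(v),int(u)])
p,d,c=shot("scene")
cv2.imwrite("pics/s3.png",np.hstack([cv2.resize(z["p"],(400,300)),cv2.resize(p,(400,300))])[...,::-1])
```

```text
[641, 113, 124] 254.07930837799051 213.212780499323 1097.7998943984574 1084.1779
[641, 113, 200] 253.06559678714075 187.45217907859026 1054.197636506618 1017.4427
[620.5, 120.3, 126] 261.604912863751 215.01099098423484 1088.4046828507592 1077.0531
```

View pics/s3.png

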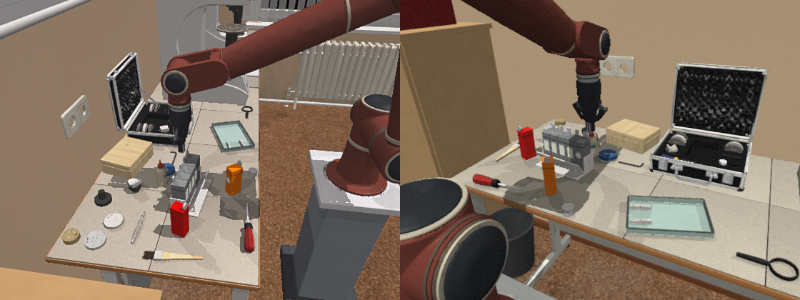

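Those two views show the shut fingers behind the round tab. The tip projects to side (254,213) and the tab to (261,215). Starting the pull.

Request:
step_arm:
  steps: [0, 0, 0, -0.1, -0.1, 0, 1, 0, 0, 0, -0.1, 0, 0, 1, 0, 0, 0, -0.12, 0, -0.02, 1, 0, 0, 0, -0.12, 0, -0.03, 1, 0, 0, 0, -0.12, 0, -0.03, 1, 0, 0, 0, -0.12, 0, -0.03, 1, 0, 0, 0, -0.12, 0, -0.03, 1]

```text
clock: 4.05
ee_pos: [609.8, 121.7, 129.8]
eef_rot: [3.135, -0.198, -0.0]
force: [0.4, -1.1, 0.3]
finger_gap: 0.2
grip_force: 0.1
```

```bash
cat > look.py <<'E'
from h import *
p,d,c=shot("scene"); p,W=cloud("scene")
o=get_obs();print(o["clock"],o["ee_pos"].round(1),o["force"].round(1))
# case top points in round-case plane
D=W-C; X=D@cx; Y=D@np.array([-cx[1],cx[0],0]); z=W[...,2]
m=(abs(Y)<14)&(X<40)&(X>-120)&(z>10)&(z<145)
for a in range(-120,40,8):
    q=z[m&(X>=a)&(X<a+8)]
    if len(q)>3: print(a,len(q),q.min().round(),q.max().round())
E
python3 look.py
```

```text
4.1 [609.3 121.9 129.8] [1.  0.7 0.7]
-56 51 11.0 53.0
-48 89 12.0 115.0
-40 174 12.0 117.0
-32 100 11.0 119.0
-24 24 21.0 122.0
-16 37 117.0 141.0
-8 66 120.0 145.0
0 22 128.0 144.0
8 5 131.0 143.0
24 10 55.0 63.0
```

The case is tipping. Continuing past the balance point.

Request:
step_arm:
  steps: [0, 0, 0, -0.12, 0, -0.02, 1, 0, 0, 0, -0.12, 0, -0.02, 1, 0, 0, 0, -0.12, 0, -0.01, 1, 0, 0, 0, -0.12, 0, 0, 1, 0, 0, 0, -0.1, 0, 0, 1, 0, 0, 0, -0.1, 0, 0, 1, 0, 0, 0, 0, 0, 0, 1, 0, 0, 0, 0, 0, 0, 1]

```text
clock: 4.9
ee_pos: [583.3, 125.1, 131.7]
eef_rot: [-3.135, 0.198, -0.0]
force: [-0.7, 0.1, 0.0]
finger_gap: 0.2
grip_force: 0.0
```

```bash
python3 look.py
```

```text
4.95 [583.5 125.1 131.8] [ 0.4  0.3 -0.1]
-88 21 92.0 100.0
-80 74 79.0 106.0
-72 53 68.0 110.0
-64 100 51.0 137.0
-56 105 10.0 136.0
-48 27 11.0 121.0
-40 17 13.0 25.0
-32 29 11.0 144.0
-24 11 131.0 144.0
-16 4 133.0 143.0
16 16 48.0 66.0
24 41 43.0 65.0
```

The case now leans on the apron (top front edge at x≈-84, z≈102). I'll lift off, open, and tilt the hand to 32°.

Request:
step_arm:
  steps: [0, 0, 0, 0.1, 0, -0.6, 1, 0, 0, 0, 0, 0, -1, 1, 0, 0, 0, -0.6, 0, -0.7, 1, 0, 8, 0, -0.7, 0, 0, -0.4, 0, 8, 0, -0.6, 0, 0, -0.4, 0, 8, 0, 0, 0, 0, -0.4, 0, 8, 0, 0, 0, 0, -0.4, 0, 0, 0, 0, 0, 0, -0.4, 0, 0, 0, 0, 0, 0, -0.4]

```text
clock: 5.85
ee_pos: [512.0, 134.3, 220.6]
eef_rot: [2.982, -0.188, 0.852]
force: [0.5, 0.2, 0.8]
finger_gap: 59.8
grip_force: 0.0
```

```bash
python3 look.py | head -1
python3 - <<'E'
from h import *
p,d,c=shot("side");p,V=cloud("side");s,W=cloud("scene")
w,_,_=shot("wrist")
cv2.imwrite("pics/s4.png",np.hstack([cv2.resize(s[150:260,185:295],(400,400),interpolation=2),cv2.resize(w,(400,400))])[...,::-1])
_,U=cloud("wrist")
for n,A in(("scene",W),("side",V),("wrist",U)):
    D=A-C;X=D@cx;Y=D@np.array([-cx[1],cx[0],0]);z=A[...,2]
    h=-(X+23.5)*np.sin(np.radians(32))+(z-6)*np.cos(np.radians(32)); a=(X+23.5)*np.cos(np.radians(32))+(z-6)*np.sin(np.radians(32))
    m=(abs(Y)<40)&(h>80)&(h<116)&(a>-8)&(a<52)&(X<-26)
    print(n,m.sum(),"Y",np.percentile(Y[m],[2,50,98]).round(1),"a",np.percentile(a[m],[2,98]).round(1),"h",np.percentile(h[m],[50,98]).round(1))
plan(case(-83.4,144.4),Rt(YAW,32)); plan(case(-41,76.6),Rt(YAW,32))
E
```

```text
5.9 [513.2 134.2 221.9] [1.1 0.2 0.8]
scene 418 Y [-19.7 -11.5  14.1] a [-2.4 40.9] h [106.7 111.4]
side 335 Y [-12.8  15.8  19.9] a [ 0.6 44.9] h [105.7 113.2]
wrist 2253 Y [-15.6   0.4  17. ] a [-1.6 42.8] h [108.1 111.1]
t 6.0 dist 78.2 target [518.2 132.9 144.4] shift at start axes /40: [-0.941  0.015  1.712] in goal axes: [-0.94   0.014  1.713] turn [ 0.06 -0.05 -0.17]
t 6.0 dist 153.2 target [560.3 127.7  76.6] shift at start axes /40: [-0.942  0.012  3.712] in goal axes: [-0.939  0.014  3.712] turn [ 0.06 -0.05 -0.17]
```

View pics/s4.png

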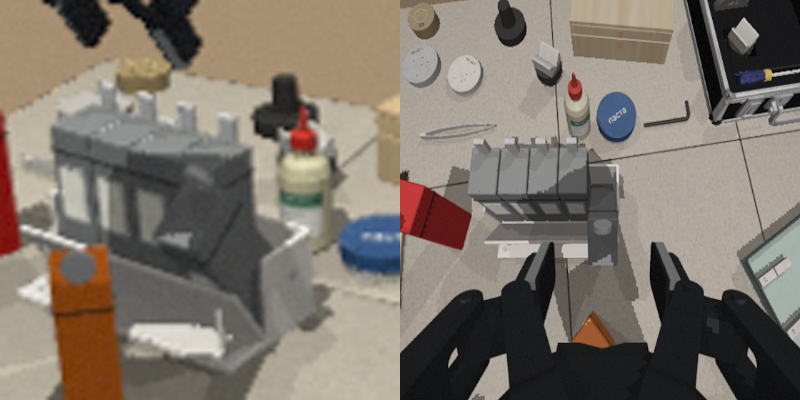

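The case leans on the apron with its neighbours standing, centred between the fingers at wrist view (605,230). The orange case at (592,330) is under the hand, so I'll check clearance.

Run:
```python
from h import *
for n in("scene","side","wrist"):
    p,A=cloud(n);x,y,z=[A[...,i] for i in range(3)]
    D=A-C;X=D@cx;Y=D@np.array([-cx[1],cx[0],0])
    m=(z>60)&(z<150)&(x>390)&(x<500)&(y>95)&(y<200)
    if m.sum()<5: continue
    for lo,hi in((60,105),(105,116),(118,150)):
        k=m&(z>lo)&(z<hi); 
        if k.sum()>3: print(n,lo,k.sum(),"X",np.percentile(X[k],[2,98]).round(),"Y",np.percentile(Y[k],[2,98]).round(),"zmax",z[k].max().round(),"xy",np.median(A[k],0).round())
```

```text
scene 60 315 X [-177. -154.] Y [-18.   5.] zmax 105.0 xy [436. 136.  83.]
scene 105 137 X [-176. -129.] Y [-16.  28.] zmax 116.0 xy [441. 142. 109.]
scene 118 52 X [-172. -158.] Y [-13.   1.] zmax 131.0 xy [436. 137. 124.]
side 60 331 X [-177. -125.] Y [ 9. 38.] zmax 105.0 xy [453. 166.  83.]
side 105 204 X [-174. -127.] Y [-9. 36.] zmax 116.0 xy [454. 156. 112.]
side 118 39 X [-172. -156.] Y [-8.  8.] zmax 134.0 xy [438. 144. 125.]
wrist 60 245 X [-148. -124.] Y [-10.  34.] zmax 105.0 xy [468. 144.  82.]
wrist 105 851 X [-145. -126.] Y [-3. 30.] zmax 111.0 xy [466. 152. 109.]
```

About 17 mm of clearance over the orange case, which is fine. Approach and grip.

Request:
step_arm:
  steps: [0, 0, -0.2, -0.48, 0, 0.5, -0.4, 0, 0, 0, -0.48, 0, 0.6, -0.4, 0, 0, 0, 0, 0, 0.6, -0.4, 0, 0, 0, 0, 0, 0.6, -0.4, 0, 0, 0, 0, 0, 0.5, -0.4, 0, 0, 0, 0, 0, 0.5, -0.4, 0, 0, 0, 0, 0, 0.35, -0.4, 0, 0, 0, 0, 0, 0, -0.4, 0, 0, 0, 0, 0, 0, -0.4]
  grip_force: 40

```text
clock: 6.9
ee_pos: [557.7, 128.2, 76.7]
eef_rot: [2.98, -0.184, 0.854]
force: [-0.7, -0.7, 0.3]
finger_gap: 59.9
grip_force: 0.0
```

Run:
```python
from h import *
plan(case(-41,76.6),Rt(YAW,32)); print(get_obs()["force"])
```

```text
t 6.9 dist 2.7 target [560.3 127.7  76.6] shift at start axes /40: [0.056 0.004 0.037] in goal axes: [0.056 0.004 0.037] turn [0.1  0.03 0.05]
[-0.66545755 -0.67045412  0.30306376]
```

Request:
step_arm:
  steps: [0, 0, 0, 0.04, 0, 0, 0.2, 0, 0, 0, 0, 0, 0, 0.4, 0, 0, 0, 0, 0, 0, 0.6, 0, 0, 0, 0, 0, 0, 0.6, 0, 0, 0, 0, 0, 0, 0.6, 0, 0, 0, 0, 0, 0, 0.6]
  grip_force: 40

```text
clock: 7.5
ee_pos: [558.9, 128.5, 78.7]
eef_rot: [2.98, -0.183, 0.859]
force: [-0.5, -0.4, 6.5]
finger_gap: 33.6
grip_force: 43.3
```

Gripped at 33.6 mm. Drawing the case out along its axis.

Request:
step_arm:
  steps: [0, 0, 0, 0, 0, -0.15, 0.6, 0, 0, 0, 0, 0, -0.2, 0.6, 0, 0, 0, 0, 0, -0.3, 0.6, 0, 0, 0, 0, 0, -0.4, 0.6, 0, 0, 0, 0, 0, -0.4, 0.6, 0, 0, 0, 0, 0, -0.4, 0.6, 0, 0, 0, 0, 0, -0.4, 0.6, 0, 0, 0, 0, 0, -0.4, 0.6, 0, 0, 0, 0, 0, -0.4, 0.6, 0, 0, 0, 0, 0, -0.4, 0.6, 0, 0, 0, 0, 0, 0, 0.6]

```text
clock: 8.6
ee_pos: [484.6, 137.8, 194.3]
eef_rot: [2.981, -0.183, 0.855]
force: [0.9, -0.3, -2.9]
finger_gap: 33.8
grip_force: 42.5
```

```bash
python3 look.py | head -1;  python3 - <<'E'
from h import *
shot("wrist")
s,W=cloud("scene"); w,U=cloud("wrist")
cv2.imwrite("pics/s5.png",np.hstack([cv2.resize(s[110:260,185:335],(400,400),interpolation=2),cv2.resize(w,(400,400))])[...,::-1])
plan([491,-231,200],Rt(YAW,32))
E
```

```text
8.65 [484.6 137.6 193.2] [-0.5 -0.3 -3.1]
t 8.7 dist 368.5 target [ 491 -231  200] shift at start axes /40: [1.19  9.12  0.539] in goal axes: [1.204 9.118 0.527] turn [0.1  0.15 0.1 ]
```

View pics/s5.png

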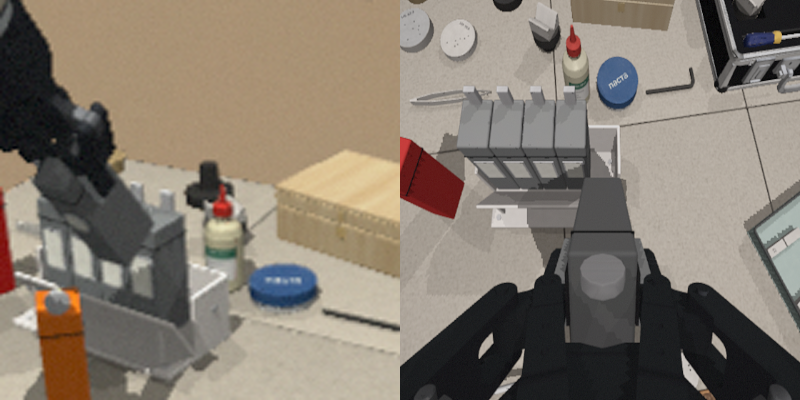

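The round case is held and clear of the rack, and the four plain cases stand. Carrying it to the tray while turning it upright.

Request:
step_arm:
  steps: [0, 0, 0, 0, 0.4, -0.3, 0.6, 0, 0, 0, 0, 0.8, -0.2, 0.6, 0, 0, 0, 0, 0.9, 0, 0.6, 0, -5, 0, 0, 0.9, 0, 0.6, 0, -6, 0, 0, 0.9, 0, 0.6, 0, -6, 0, 0, 0.9, 0, 0.6, 0, -6, 0, 0, 0.9, 0, 0.6, 0, -5, 0, 0, 0.9, 0, 0.6, 0, -4, 0, 0, 0.9, 0, 0.6, 0, 0, 0, 0, 0.8, 0, 0.6, 0, 0, 0, 0, 0.5, 0, 0.6, 0, 0, 0, 0, 0, 0, 0.6]

```text
clock: 9.9
ee_pos: [430.8, -212.7, 209.5]
eef_rot: [3.134, -0.199, -0.005]
force: [1.7, -0.1, -3.1]
finger_gap: 33.3
grip_force: 42.7
```

Run:
```python
from h import *
plan([491,-231,74],Rt(YAW,0))
p,d,c=shot("side");p,A=cloud("side");shot("scene");s,B=cloud("scene")
o=get_obs();R0=R.from_rotvec(o["eef_rot"]).as_matrix()
for n,Q in(("side",A),("scene",B)):
    L=(Q-o["ee_pos"])@R0
    m=(abs(L[...,0])<40)&(abs(L[...,1])<22)&(L[...,2]>22)&(L[...,2]<100)
    print(n,m.sum(),np.percentile(L[m],[1,50,99],axis=0).round(1).tolist(),np.nanmin(Q[m][:,2]))
    k=m&(L[...,2]<60); pts=L[k]
    # front/back faces: slope of x vs z
    for f in(L[m][:,0]<np.percentile(L[m][:,0],40),):
        g=L[m][f]; print(np.polyfit(g[:,2],g[:,0],1))
cv2.imwrite("pics/s6.png",np.hstack([cv2.resize(p[60:220,230:390],(400,400),interpolation=2),cv2.resize(s[160:340,290:470],(400,400),interpolation=2)])[...,::-1])
```

```text
t 9.9 dist 149.4 target [ 491 -231   74] shift at start axes /40: [1.561 0.259 3.384] in goal axes: [1.549 0.268 3.389] turn [ 0.07  0.18 -0.18]
side 230 [[-20.9, -19.6, 22.4], [0.4, -14.3, 45.0], [24.1, 6.7, 68.7]] 139.2096171370016
[ 1.22448189e-02 -1.39218979e+01]
scene 751 [[-23.4, -13.4, 22.7], [-20.4, 10.7, 46.6], [20.8, 19.9, 71.6]] 137.7569993003791
[ 2.16188647e-02 -2.27532061e+01]
```

View pics/s6.png

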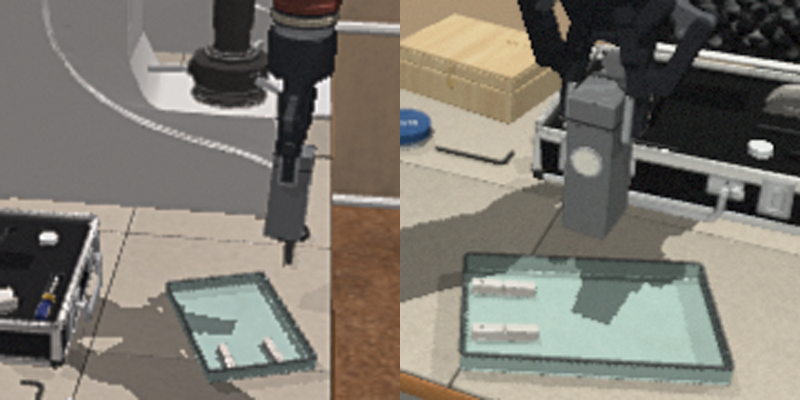

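The case hangs upright over the tray with its underside about 71 mm below the TCP. Shifting to the free area and lowering.

Request:
step_arm:
  steps: [0, 0, 0, 0.75, 0.14, 0, 0.6, 0, 0, 0, 0.8, 0.14, 0.4, 0.6, 0, 0, 0, 0, 0, 0.8, 0.6, 0, 0, 0, 0, 0, 0.8, 0.6, 0, 0, 0, 0, 0, 0.7, 0.6, 0, 0, 0, 0, 0, 0.4, 0.6, 0, 0, 0, 0, 0, 0.1, 0.6, 0, 0, 0, 0, 0, 0, 0.6, 0, 0, 0, 0, 0, 0, 0.6]

```text
clock: 10.9
ee_pos: [493.0, -230.0, 85.6]
eef_rot: [3.132, -0.193, 0.004]
force: [-0.1, 0.7, -2.4]
finger_gap: 33.8
grip_force: 42.6
```

Run:
```python
from h import *
plan([491,-231,73],Rt(YAW,0));print(get_obs()["force"],get_obs()["ee_pos"])
```

```text
t 10.9 dist 12.8 target [ 491 -231   73] shift at start axes /40: [-0.047  0.029  0.315] in goal axes: [-0.046  0.03   0.315] turn [ 0.18 -0.17  0.06]
[-0.14147075  0.71431932 -2.39745502] [ 492.95812913 -230.02300634   85.60214181]
```

Request:
step_arm:
  steps: [0, 0, 0, 0, 0, 0.1, 0.6, 0, 0, 0, 0, 0, 0.08, 0.6, 0, 0, 0, 0, 0, 0.05, 0.6, 0, 0, 0, 0, 0, 0.03, 0.6, 0, 0, 0, 0, 0, 0, 0.6]

```text
clock: 11.4
ee_pos: [492.3, -229.8, 75.0]
eef_rot: [3.134, -0.194, 0.001]
force: [-1.6, 2.2, 5.0]
finger_gap: 33.6
grip_force: 43.9
```

In contact with the tray floor (+8 N). Releasing gently.

Request:
step_arm:
  steps: [0, 0, 0, 0, 0, -0.02, 0.2, 0, 0, 0, 0, 0, 0, 0.15, 0, 0, 0, 0, 0, 0, 0, 0, 0, 0, 0, 0, 0, -0.3, 0, 0, 0, 0, 0, 0, -0.4, 0, 0, 0, 0, 0, 0, -0.4, 0, 0, 0, 0, 0, -0.3, -0.4, 0, 0, 0, 0, 0, -0.6, -0.4, 0, 0, 0, 0, 0, -0.9, -0.4, 0, 0, 0, 0, 0, -0.9, -0.4, 0, 0, 0, 0, 0, -0.8, -0.4]

```text
clock: 12.5
ee_pos: [492.0, -229.4, 217.2]
eef_rot: [3.133, -0.193, 0.003]
force: [0.6, -0.3, 0.0]
finger_gap: 59.9
grip_force: 0.0
```

Request:
step_arm:
  steps: [0, 0, 0, -0.5, 0, -0.8, -0.4, 0, 0, 0, -0.8, 0, -0.5, -0.4, 0, 0, 0, 0, 0, 0, -0.4]

```text
clock: 12.8
ee_pos: [440.0, -223.6, 271.9]
eef_rot: [3.129, -0.195, 0.011]
force: [2.0, -0.4, -0.1]
finger_gap: 59.5
grip_force: 0.0
```

Run:
```python
from h import *
s,_,_=shot("scene");p,_,_=shot("side");o=get_obs();print(o["clock"],o["ee_pos"],o["force"])
s,B=cloud("scene");m=(B[...,2]>60)&(B[...,2]<118)&(np.hypot(B[...,0]-491,B[...,1]+230)<50)
print(m.sum(),np.percentile(B[m],[1,99],axis=0).round(1).tolist())
cv2.imwrite("pics/s7.png",np.hstack([cv2.resize(p[120:340,190:390],(364,400),interpolation=2),cv2.resize(s[150:340,190:450],(436,400),interpolation=2)])[...,::-1])
```

```text
12.9 [ 440.32871732 -222.95911647  267.43940227] [-0.148499    0.24191365 -0.82775774]
888 [[469.4, -250.9, 61.4], [514.1, -213.5, 115.4]]
```

View pics/s7.png

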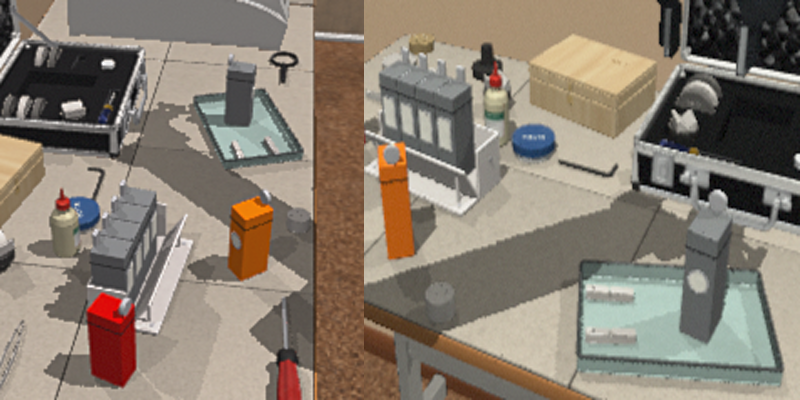

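The round case stands upright in the tray at (705,280). The bars at (610,295) and (610,337) haven't moved, and the four plain cases stand in the rack. Handing in.

```bash
python3 -c "from workcell import arm; print(arm.hand_in())"
```

```text
the job is handed in; nothing more can be done
None
```

The round-marked case was hooked, tipped onto the apron and released, then lifted out and stood upright on the tray floor; the four plain cases and both bars look undisturbed, and the job was handed in at about 13 s.

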